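# Lid the powder tub and take off its dust cover

### The arm

A 6-joint arm with a two-finger parallel gripper is mounted at the origin on the work surface. World frame = base frame: x ahead of the robot, y to its left, z up, the work surface at z = 0. Lengths are in m, angles in degrees, forces in N, time in s.
With the tool pointing down it reaches from about 0.275 to 0.75 m from the base axis. Payload 10.2 kg.
Tool frame: the origin (TCP) lies midway between the tips of the shut fingers; the grasp point (between the pads) lies 19 mm behind it (manip.pinch_z is the distance from the TCP to the grasp point, in m); z points along the fingers, y is the line along which they close (so a half turn about z gives the same grasp; the last joint's range is limited). The gripper opens to 88 mm and grips with 3 to 60 N. Pads are 18 mm wide; open, the fingers measure 123 mm over their backs; the gripper's body (75 mm by 187 mm) begins 45 mm behind the grasp point.
Start: joints at [54.58, 17.928, 85.812, -0, 76.261, -12.8], TCP at [0.202, 0.485, 0.209] pointing down, gripper open.
Joint ranges: [-168.41, 168.41], [-55.51, 124.54], [10.69, 146.95], [-70.63, 250.63], [1, 178], [-165.06, 165.06]. Speed limits (degrees/s): [136.94, 136.94, 172.46, 180, 180, 180].

### API

Orientations are given as [roll, pitch, yaw] about the fixed x, y, z axes, in that order (R = Rz(yaw) Ry(pitch) Rx(roll)).
In Python, from rig import readout, vision, ticket, manip gives the robot as it stands.
- The arm moves only by the shell command python3 -m pendant 'ROWS' [FORCE]. ROWS is text: rows parted by semicolons, each of 7 numbers parted by spaces: the shift along the tool's x, y, z each as a share of 0.15 m, from -1 to 1, then the turn, a rotation vector about the tool's x, y, z each as a share of 4 degrees, from -1 to 1, then the finger opening in mm, from 0 to 88.1. A call has 1 to 20 rows; each row shifts and turns the commanded pose from where the row before left it, along the tool's axes as they then stand; what a row does not reach is not made up. A row lasts 1/12 s, in which the tool goes at most 41.7 mm and 7.16 degrees, less where a joint would pass 70% of its speed; a pose out of reach is approached as far as the arm can. A call with a number of a shift or a turn outside -1 to 1 is refused whole. A call with a gripper value outside its range is refused whole. The fingers move at their own pace and stop on an object; FORCE is the grip in N (left out, the last holds). Time passes only in rows, so rows that do not move let the fingers close. It gives the time, the measured TCP pose, the force, the opening and the grip force at its end, in the units of the state.
- readout.get_state(): the state, without advancing time (a new reading comes with each control period).
- vision.camera(name): name is "side" or "top"; returns (picture, depth): 384x512x3 uint8, red, green, blue; 384x512 float32, m along the optical axis (not along the pixel's ray), 0 where there is no reading.
- vision.camera_params(name): a dict with "fov_y" (degrees; the focal length in pixels is half the picture's height over the tangent of half this angle, whatever the lens; pixels are square), "cx", "cy" (the principal point, pixels), "dist" ([k1, k2, p1, p2, k3] as OpenCV has them; the pictures are not rectified), "world_from_camera" (4x4, takes a point from camera to world coordinates). Camera axes: x right, y down, z forward; pixel columns grow to the right and rows downward; lengths in m; the calibration is good to about 2 mm. A picture is of the moment at which its call begins. camera_params takes no time and is no camera call.
- ticket.sign_off(): hands the job in; it is judged then, once.
The state is a dict: "clock": time; "joints": joint angles; "qvel": joint speeds; "joint_efforts": joint torques, N m; "ee_pos": TCP position; "ee_rot": TCP orientation; "force": force on the tool from outside, world axes, zero at the start; "torque": the same for the moment, N m; "width": finger opening in m; "finger_force": force on a finger pad.
Only numpy, scipy, OpenCV 4.12 (cv2) and the standard library are available. Lean on these libraries where they do the work, as an engineer would, in place of code of your own. Each camera call takes 0.05 s, during which the arm holds its last target. There are 200 camera calls.

### The job

On the fingerprint desk, push the carriage with the black powder tub fully home against its stop, then swing the red latch all the way round behind it to lock it. Then carry the double lid over by the inner lid's orange post, with the blue dust cover riding on it, and lower both together onto the tub until the inner lid sits fully down in the mouth; do not drop them. Finally lift the blue dust cover off alone, leaving the inner lid seated, and finish while still holding the cover roughly level in the gripper, clear above the top of the post; leave the tape roll, stamp and beaker alone.

Things in the scene. Friction and masses are not known exactly. Their poses are not given: they have to be found in the camera images.
- station: Grey base plate 240 x 110 x 8 mm fixed to the desk; origin at the centre of its underside. x axis: the way the carriage slides home (within 0.3 rad of world x), z up. Dark stop block 32 mm high at the +x end. Guide rails 18 mm high at y = +-48 mm, from x = -65 to +100 mm. Behind the carriage (-x) the plate is bare. Red latch on its +y side.
- carriage (a joint): Slide of the tub carriage along the station's +x, m: 0 = fully back, 0.060 = home against the stop; starts at 0 to 0.02. Friction about 3 N, stays where left, cannot tip. An aluminium slab 110 x 80 mm (10 to 22 mm above the desk) with the fixed tub in its middle and an upright yellow push tab at its -x end.
- tub_mouth (a point): Centre of the open mouth of the black round tub, in the plane of its rim, 60 mm above the desk; moves with the carriage. Tub outer diameter 64 mm, inner 59 mm, 34 mm deep inside. Axes as the station's.
- push_face (a point): Centre of the rear (-x) face of the yellow push tab, 30 mm above the desk; moves with the carriage. The tab is 50 mm wide (y), 10 mm thick (x), from 10 to 46 mm above the desk, 55 mm behind the tub's centre; push it towards the station's +x.
- latch (a joint): Angle of the red bell-crank latch, rad, counter-clockwise from above: 0 open, 1.571 locked (end stop); starts at 0 to 0.3. Stays where left, about 1.1 N at the peg. At 0 its blocking arm (62 mm) points to the station's -x, its handle arm with the peg to +y; locked, they point to -y, close behind the push tab, and to -x. It strikes the tab if the carriage is not home.
- latch_peg (a point): Top centre of the upright red round peg, 62 mm above the desk: 14 mm diameter, its free part reaches 39 mm down to the handle arm (arm top 23 mm above the desk). 55 mm from the hinge axis, on the handle arm.
- latch_pivot (a point): Point on the latch's vertical hinge axis, 24 mm above the desk; fixed on the station at x = -20 mm, y = +75 mm.
- inner_lid: Loose orange round lid, about 120 g; origin at the centre of its underside, z up. From below: plug 54 mm diameter, bevelled foot, 0 to 10 mm; flange 64 mm diameter, 10 to 14 mm; round post 14 mm diameter, 14 to 68 mm. Starts standing on its plug on the desk. Seated, the flange lies on the tub's rim and the origin is 10 mm below tub_mouth.
- dust_cover: Loose blue cover, about 90 g, over the inner lid's post, resting on its flange, not fastened. Origin: centre of the skirt's lower edge, z up. Skirt 80 mm outer, 75 inner diameter, z 0 to 10 mm; disc 10 to 14 with 19 mm hole for the post; grip collar 44 mm outer, 36 inner, 14 to 36. Nested: origin 4 mm above the inner lid's, post 28 mm out of the collar; a lift of 64 mm brings it wholly above the post.
- tape_roll: Loose brown tape roll lying flat, 90 mm diameter, 24 mm high; origin centre of underside. Bystander.
- stamp: Loose black, grey and red office stamp, 45 x 70 x 66 mm high; origin centre of underside. Bystander.
- beaker: Loose clear plastic beaker, 64 mm diameter, 60 mm high; origin centre of underside. Bystander.
Things that resemble listed ones, but are neither listed nor needed, are in the scene too. Of the things that look like the dust_cover, take the one that is farthest to the robot's left at the start.

How it is judged:
By the outcome, as a careful person would: the job done as asked, in the order asked, and still so for the second after the job is handed in, while the arm keeps its last pose, push and grip.
It also fails if it takes over 67 s, if anything falls off the work surface, if the arm or the gripper's body presses on something with over 40 N, if the wrist force passes 120 N, or if a joint passes its speed limit or range.

## Working session

There is one attempt and no reset: what is moved stays moved. The work goes in short steps, Python scripts to look and compute and a shell command to move; the robot and the scene stay as the last step left them, time stands still between calls to the robot, and variables do not carry over. Pictures are saved under pics/ and viewed, at most 10 in all, crops included, and the job is handed in when it is done.

```bash
ls; mkdir -p pics; cat > h.py <<'E'
import numpy as np, cv2
from rig import readout, vision, ticket, manip
def cam(n):
    p=vision.camera_params(n); im,d=vision.camera(n); f=192/np.tan(np.radians(p['fov_y']/2))
    K=np.array([[f,0,p['cx']],[0,f,p['cy']],[0,0,1.]])
    return im,d,K,np.array(p['dist'],float),np.array(p['world_from_camera'])
def rays(px,K,D,T):
    u=cv2.undistortPoints(np.array(px,float).reshape(-1,1,2),K,D).reshape(-1,2)
    r=np.c_[u,np.ones(len(u))]@T[:3,:3].T
    return T[:3,3],r
def plane(px,z,K,D,T):
    o,r=rays(px,K,D,T); return o+r*((z-o[2])/r[:,2])[:,None]
def cloud(d,K,D,T):
    v,u=np.mgrid[:384,:512]; o,r=rays(np.c_[u.ravel(),v.ravel()],K,D,T)
    P=(o+r*d.reshape(-1,1)).reshape(384,512,3); P[d==0]=np.nan; return P
def save(n,im): cv2.imwrite('pics/'+n,im[...,::-1])
E
python3 - <<'E'
from h import *
for n in('top','side'):
    im,d,K,D,T=cam(n); save(n+'0.png',im); np.savez(n+'0.npz',im=im,d=d,K=K,D=D,T=T)
    print(n,T.round(3).tolist(),D,K[0,0])
s=readout.get_state(); print(s['clock'],s['ee_pos'],s['ee_rot'],s['width'],manip.pinch_z)
E
```

```text
pics
top [[-0.029, -0.996, 0.089, 0.448], [-1.0, 0.028, -0.005, 0.022], [0.003, -0.089, -0.996, 1.641], [0.0, 0.0, 0.0, 1.0]] [-0.09408706  0.          0.          0.          0.        ] 449.46372603939915
side [[0.997, -0.049, 0.051, 0.514], [-0.071, -0.604, 0.793, -0.802], [-0.008, -0.795, -0.606, 0.706], [0.0, 0.0, 0.0, 1.0]] [-0.01644398  0.          0.          0.          0.        ] 367.53340832677725
0.1 [0.20179911 0.48441258 0.20844267] [-1.79939051e+02 -1.45679609e-02  1.57380076e+02] 0.08770871712710718 0.0187
```

View pics/top0.png

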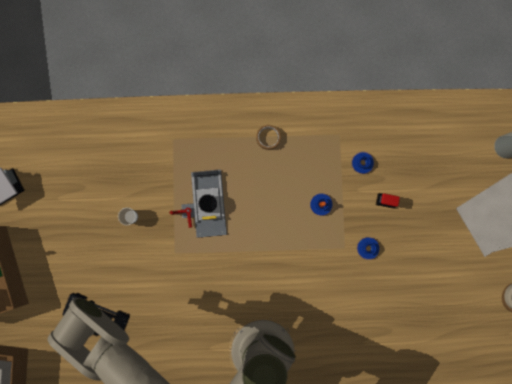

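View pics/side0.png

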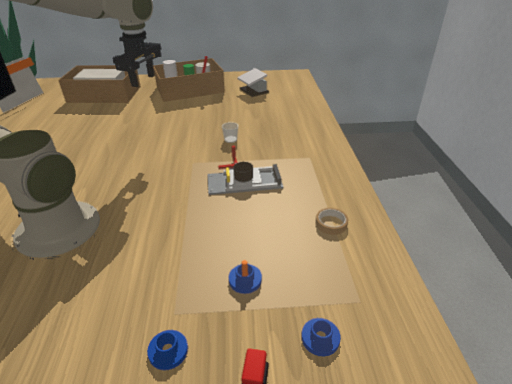

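Top view: up is +x and left is +y. The blue covers are at top (321,204), which has the orange post, (363,163) and (368,248). The leftmost is (321,204), side (245,278). The station is at (209,204), the red latch around (186,213), and the beaker at (128,216). Next I measure these and check a close crop.

```bash
python3 - <<'E'
from h import *
crops=[]
for n in('top','side'):
    z=np.load(n+'0.npz'); im,d,K,D,T=[z[k] for k in('im','d','K','D','T')]
    P=cloud(d,K,D,T); hsv=cv2.cvtColor(im,cv2.COLOR_RGB2HSV); H,S,V=cv2.split(hsv)
    b=(165,160,350,260) if n=='top' else (195,120,300,300)
    box=np.zeros((384,512),bool); box[b[1]:b[3],b[0]:b[2]]=1
    M={'blue':(H>100)&(H<130)&(S>150)&(V>60),'orange':(H>3)&(H<14)&(S>170)&(V>120),'red':((H<4)|(H>174))&(S>170)&(V>70),
       'yellow':(H>18)&(H<35)&(S>150)&(V>110),'black':(V<40)}
    for k,m in M.items():
        m=(m&box).astype(np.uint8); c,l,st,ce=cv2.connectedComponentsWithStats(m)
        for i in range(1,c):
            if st[i,4]<6: continue
            q=P[l==i]; q=q[np.isfinite(q[:,2])]
            hi=np.nanpercentile(q[:,2],95) if len(q) else 0
            t=q[q[:,2]>hi-.006] if len(q) else q
            print(n,k,'px',ce[i].round(1),st[i].tolist(),'med',np.median(q,0).round(3),'top',t.mean(0).round(4),'min',q.min(0).round(3),'max',q.max(0).round(3))
    if n=='top': crops=[im[160:250,160:250],im[160:250,280:370]]
    else: crops+= [im[140:200,200:290],im[250:310,210:300]]
big=[cv2.resize(c,(400,300) if 1 else 0,interpolation=cv2.INTER_CUBIC) for c in crops]
save('crop1.png',np.vstack([np.hstack(big[:2]),np.hstack(big[2:])]))
E
```

```text
top blue px [320.7 204.3] [311, 194, 21, 21, 281] med [ 0.519 -0.226  0.019] top [ 0.5223 -0.2292  0.0398] min [ 0.485 -0.265  0.005] max [ 0.558 -0.191  0.047]
top orange px [322.2 203.5] [320, 202, 5, 4, 16] med [ 0.522 -0.226  0.063] top [ 0.5224 -0.2283  0.0675] min [ 0.516 -0.232  0.029] max [ 0.527 -0.221  0.071]
top red px [186.2 214.9] [177, 209, 14, 18, 65] med [0.505 0.253 0.023] top [0.4997 0.2595 0.0271] min [0.456 0.245 0.013] max [0.517 0.293 0.032]
top red px [172.  212.5] [171, 212, 3, 2, 6] med [0.506 0.305 0.054] top [0.5067 0.3058 0.0601] min [0.503 0.303 0.036] max [0.507 0.309 0.064]
top yellow px [209.2 217.3] [203, 216, 13, 3, 28] med [0.485 0.174 0.044] top [0.4847 0.1792 0.0498] min [0.482 0.154 0.022] max [0.489 0.197 0.054]
top black px [211.5 174. ] [209, 174, 6, 1, 6] med [0.642 0.165 0.026] top [0.6409 0.168  0.0313] min [0.641 0.156 0.018] max [0.642 0.174 0.034]
top black px [207.7 203.1] [199, 195, 18, 17, 229] med [0.537 0.18  0.026] top [0.5258 0.159  0.0591] min [0.506 0.149 0.015] max [0.566 0.21  0.069]
side blue px [255.8 277.6] [249, 265, 12, 2
[... 341 characters left out ...]
.242  0.037] top [ 0.5356 -0.2432  0.0377] min [ 0.532 -0.249  0.015] max [ 0.54  -0.223  0.039]
side orange px [244.4 267.9] [242, 261, 6, 15, 61] med [ 0.522 -0.235  0.054] top [ 0.5225 -0.2325  0.0651] min [ 0.518 -0.238  0.025] max [ 0.528 -0.225  0.067]
side red px [234.9 160. ] [234, 158, 3, 4, 7] med [0.513 0.277 0.02 ] top [0.5123 0.2796 0.0199] min [0.509 0.273 0.018] max [0.516 0.293 0.021]
side red px [225.9 165.5] [219, 164, 15, 4, 22] med [0.48  0.247 0.02 ] top [0.481  0.2472 0.0202] min [0.458 0.238 0.017] max [0.505 0.255 0.023]
side yellow px [227.3 173.2] [226, 167, 3, 15, 34] med [0.486 0.169 0.042] top [0.4863 0.174  0.0423] min [0.481 0.149 0.016] max [0.489 0.244 0.045]
```

View pics/crop1.png

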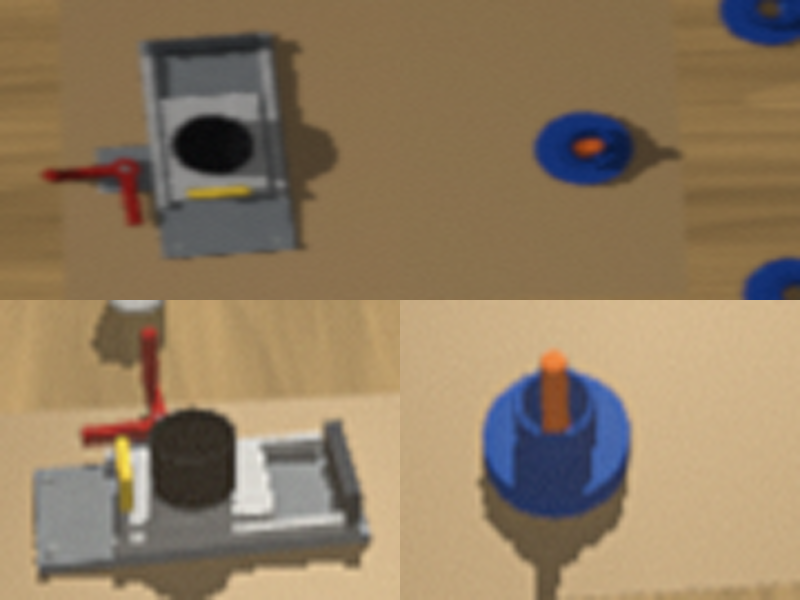

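The crop confirms the choice: only the unit at (321,204) has an orange post. Now the station pose, tub, tab, peg and cover in world coordinates.

```bash
python3 - <<'E'
from h import *
z=np.load('top0.npz'); im,d,K,D,T=[z[k] for k in('im','d','K','D','T')]
p=lambda px,h:plane([px],h,K,D,T)[0].round(4)
c=lambda x,y,ox=160,oy=160:(ox+x*90/400-.4,oy+y*90/300-.4)
H,S,V=cv2.split(cv2.cvtColor(im,cv2.COLOR_RGB2HSV))
a=p(c(165,257),.008);b=p(c(299,247),.008); e=p(c(142,40),.032);f=p(c(275,35),.032)
print('rear corners',a,b,'stop top outer corners',e,f)
print('yaw',np.degrees(np.arctan2(*( (e+f-a-b)[[1,0]]))),'yaw2',np.degrees(np.arctan2(-(a-b)[0],(a-b)[1])))
print('tub rim',p((207.7,203.1),.06),'tab top ends',p(c(188,193),.046),p(c(250,190),.046))
print('pivot',p(c(125,165),.028),'peg',p(c(45,175),.062))
m=((H>100)&(H<130)&(S>150)&(V>60)); m[:, :300]=0;m[:,340:]=0;m[:190]=0;m[225:]=0
(x,y),r=cv2.minEnclosingCircle(np.argwhere(m)[:,::-1].astype(np.float32)); print('cover',p((x,y),.012),r, 'post top',p((322.2,203.5),.066))
z=np.load('side0.npz'); im,d,K,D,T=[z[k] for k in('im','d','K','D','T')]
g=lambda x,y,ox,oy:(ox+x*90/400-.4,oy+y*60/300-.4)
print('side: peg',p(g(149,330-300,200,140),.062),'tubL/R',p(g(152,435-300,200,140),.06),p(g(236,437-300,200,140),.06),'rim back/front',p(g(193,409-300,200,140),.06),p(g(193,462-300,200,140),.06))
print('post top',p(g(553-400,358-300,210,250),.068),'disc L/R',p(g(484-400,440-300,210,250),.018),p(g(630-400,440-300,210,250),.018))
print('plate corner',p(g(40,570-300,200,140),.008),p(g(368,553-300,200,140),.008))
E
```

```text
rear corners [0.4168 0.2249 0.008 ] [0.4247 0.1154 0.008 ] stop top outer corners [0.6515 0.2363 0.032 ] [0.6538 0.1281 0.032 ]
yaw 2.9745311017421585 yaw2 4.12651842625843
tub rim [0.5345 0.1774 0.06  ] tab top ends [0.4848 0.2004 0.046 ] [0.4866 0.1508 0.046 ]
pivot [0.5167 0.2529 0.028 ] peg [0.5064 0.3118 0.062 ]
cover [ 0.5218 -0.2291  0.012 ] 10.374544143676758 post top [ 0.5213 -0.2252  0.066 ]
side: peg [0.5088 0.3062 0.062 ] tubL/R [0.5081 0.1776 0.06  ] [0.5679 0.1703 0.06  ] rim back/front [0.5387 0.2056 0.06  ] [0.5361 0.1447 0.06  ]
post top [ 0.5225 -0.2292  0.068 ] disc L/R [ 0.4842 -0.2326  0.018 ] [ 0.5616 -0.2386  0.018 ]
plate corner [0.4258 0.1108 0.008 ] [0.6568 0.1096 0.008 ]
```

```bash
cat >> h.py <<'E'
def go(x,y,z,yaw=None):
    "state, plus shift (mm) to a target in tool axes after turning to yaw"
    from scipy.spatial.transform import Rotation as Ro
    s=readout.get_state(); R=Ro.from_euler('xyz',s['ee_rot'],degrees=True)
    print('t',round(s['clock'],2),'pos',s['ee_pos'].round(4),'rot',s['ee_rot'].round(2),'w',round(s['width'],4),'F',np.round(s['force'],1),'ff',np.round(s['finger_force'],1))
    Rt=R if yaw is None else Ro.from_euler('xyz',[180,0,yaw],degrees=True)
    print('turn(deg,tool)',np.degrees((R.inv()*Rt).as_rotvec()).round(2),'shares total',(Rt.inv().apply(np.array([x,y,z])-s['ee_pos'])/.15).round(3))
E
python3 -m pendant '0 0 0 0 0 -1 0;0 0 0 0 0 -1 0;0 0 0 0 0 -1 0;0 0 0 0 0 -1 0;0 0 0 0 0 -1 0;0 0 0 0 0 -1 0;0 0 0 0 0 -0.4 0' 20
python3 -m pendant '-.123 -.178 .06 0 0 0 0;-.123 -.178 .06 0 0 0 0;-.123 -.178 .06 0 0 0 0;-.123 -.178 .06 0 0 0 0;-.123 -.178 .06 0 0 0 0;-.123 -.178 .06 0 0 0 0;-.123 -.178 .06 0 0 0 0;-.123 -.178 .06 0 0 0 0;-.123 -.178 .06 0 0 0 0;-.123 -.178 .06 0 0 0 0;-.123 -.178 .06 0 0 0 0;-.123 -.178 .06 0 0 0 0;0 0 0 0 0 0 0;0 0 0 0 0 0 0'
python3 -c "
from h import *
go(.44,.1755,.028,183)"
```

```text
clock: 0.68
ee_pos: [0.2019, 0.4845, 0.2086]
ee_rot: [-180.0, -0.0, -176.8]
force: [-0.5, -0.4, 0.4]
width: 0.0435
finger_force: 0.0
clock: 1.85
ee_pos: [0.4399, 0.1751, 0.1003]
ee_rot: [-180.0, -0.1, -177.2]
force: [0.1, -0.2, 0.1]
width: 0.0008
finger_force: 0.0
t 1.85 pos [0.4399 0.1751 0.1003] rot [-1.8000e+02 -9.0000e-02 -1.7718e+02] w 0.0008 F [ 0.1 -0.2  0.1] ff 0.0
turn(deg,tool) [-0.   -0.09 -0.18] shares total [-0.001  0.002  0.482]
```

```bash

python3 -m pendant '0 0 .16 0 0 0 0;0 0 .16 0 0 0 0;0 0 .16 0 0 0 0;0 0 0 0 0 0 0;-.08 0 0 0 0 0 0;-.08 0 0 0 0 0 0;-.06 0 0 0 0 0 0;-.06 0 0 0 0 0 0'
python3 -m pendant '-.03 0 0 0 0 0 0;-.03 0 0 0 0 0 0;-.03 0 0 0 0 0 0;-.03 0 0 0 0 0 0'
```

```text
clock: 2.52
ee_pos: [0.4822, 0.1793, 0.0305]
ee_rot: [180.0, 0.1, -177.0]
force: [-0.7, 0.2, 0.1]
width: 0.0004
finger_force: 0.0
clock: 2.85
ee_pos: [0.4991, 0.1796, 0.0292]
ee_rot: [180.0, -0.1, -177.0]
force: [-3.4, 1.3, 1.6]
width: 0.0005
finger_force: 1.7
```

```bash

python3 -m pendant '-.02 0 0 0 0 0 0;-.02 0 0 0 0 0 0;-.02 0 0 0 0 0 0'
python3 -m pendant '-.02 0 0 0 0 0 0;-.02 0 0 0 0 0 0'
python3 -m pendant '-.02 0 0 0 0 0 0;-.02 0 0 0 0 0 0'
```

```text
clock: 3.1
ee_pos: [0.5085, 0.1799, 0.0289]
ee_rot: [180.0, -0.0, -177.0]
force: [-3.3, 1.7, 2.2]
width: 0.0009
finger_force: 1.6
clock: 3.27
ee_pos: [0.5147, 0.1801, 0.0289]
ee_rot: [180.0, -0.0, -177.0]
force: [-3.6, 2.2, 2.4]
width: 0.0001
finger_force: 1.6
clock: 3.43
ee_pos: [0.5208, 0.1804, 0.0288]
ee_rot: [180.0, -0.0, -177.0]
force: [-4.4, 1.0, 2.3]
width: 0.0008
finger_force: 1.6
```

```bash

python3 -m pendant '-.02 0 0 0 0 0 0;-.01 0 0 0 0 0 0'
python3 -m pendant '-.015 0 0 0 0 0 0;0 0 0 0 0 0 0'
python3 -c "
from h import *
im,d,K,D,T=cam('side');save('s1.png',cv2.resize(im[110:230,180:320],(700,600),interpolation=cv2.INTER_CUBIC))"
```

```text
clock: 3.6
ee_pos: [0.5254, 0.1806, 0.0288]
ee_rot: [180.0, 0.0, -177.0]
force: [-2.7, 1.3, 0.9]
width: 0.0004
finger_force: 1.6
clock: 3.77
ee_pos: [0.5277, 0.1807, 0.0289]
ee_rot: [-180.0, 0.0, -177.0]
force: [-2.4, 0.2, -0.2]
width: 0.0007
finger_force: 0.9
```

View pics/s1.png

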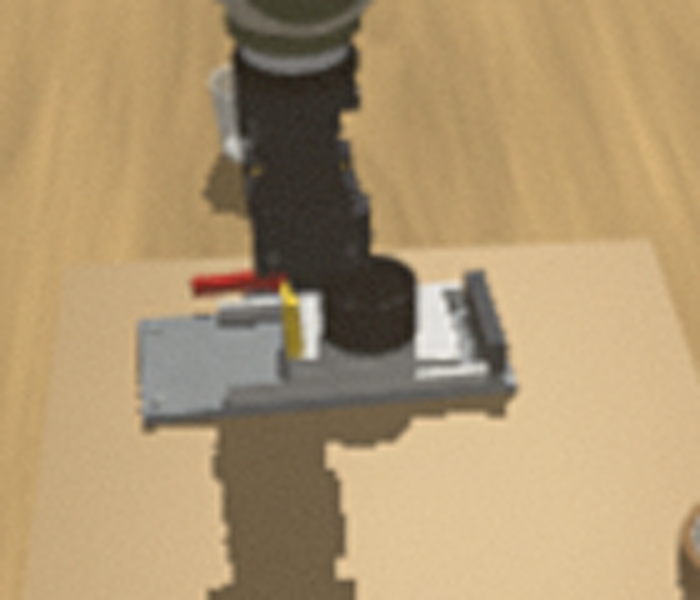

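The tab is now near pixel (238,175), so it has moved about 28 mm. The fingers look hidden behind the tub and tab, so I compare the TCP projection with the depth data.

```bash
python3 - <<'E'
from h import *
im,d,K,D,T=cam('side'); s=readout.get_state(); print(s['ee_pos'],s['force'])
p=np.array([s['ee_pos'],[.5277-.009,.163,.029],[.5277-.009,.163,.09],[.5277,.1805,.093],[.51,.15,.046],[.51,.2,.046]])
Ti=np.linalg.inv(T); print(cv2.projectPoints(p@Ti[:3,:3].T+Ti[:3,3],np.zeros(3),np.zeros(3),K,D)[0].reshape(-1,2).round(1))
P=cloud(d,K,D,T); 
for v in range(150,184,3): print(v,[tuple((P[v,u]*1000).round(0)) for u in(228,232,236,240,246,252)])
E
```

```text
[0.52763328 0.18059779 0.02891199] [-1.43642397  1.32405725 -0.45447578]
[[240.2 173.8]
 [237.6 177. ]
 [236.9 161. ]
 [239.6 157. ]
 [234.8 175.1]
 [234.4 166.4]]
150 [(np.float64(488.0), np.float64(386.0), np.float64(-2.0)), (np.float64(506.0), np.float64(110.0), np.float64(162.0)), (np.float64(517.0), np.float64(106.0), np.float64(163.0)), (np.float64(529.0), np.float64(108.0), np.float64(162.0)), (np.float64(546.0), np.float64(106.0), np.float64(162.0)), (np.float64(563.0), np.float64(103.0), np.float64(163.0))]
153 [(np.float64(488.0), np.float64(369.0), np.float64(-5.0)), (np.float64(506.0), np.float64(89.0), np.float64(164.0)), (np.float64(517.0), np.float64(90.0), np.float64(163.0)), (np.float64(528.0), np.float64(92.0), np.float64(161.0)), (np.float64(545.0), np.float64(89.0), np.float64(163.0)), (np.float64(562.0), np.float64(88.0), np.float64(162.0))]
156 [(np.float64(488.0), np.float64(349.0), np.float64(-5.0)), (np.float64(505.0), np.float64(84.0), np.float64(158.0)), (np.float64(516.0), np.float64(85.0), np.float64(156.0)), (np.float64(528.0), np.float64(85.0), np.float
[... 2592 characters left out ...]

180 [(np.float64(487.0), np.float64(183.0), np.float64(5.0)), (np.float64(500.0), np.float64(182.0), np.float64(5.0)), (np.float64(513.0), np.float64(182.0), np.float64(4.0)), (np.float64(526.0), np.float64(162.0), np.float64(17.0)), (np.float64(545.0), np.float64(158.0), np.float64(19.0)), (np.float64(564.0), np.float64(149.0), np.float64(25.0))]
183 [(np.float64(487.0), np.float64(169.0), np.float64(3.0)), (np.float64(500.0), np.float64(165.0), np.float64(5.0)), (np.float64(512.0), np.float64(161.0), np.float64(7.0)), (np.float64(525.0), np.float64(142.0), np.float64(20.0)), (np.float64(544.0), np.float64(141.0), np.float64(20.0)), (np.float64(563.0), np.float64(141.0), np.float64(19.0))]
```

The depth data puts the fingertips at about z = 0.055 while the TCP readout says 0.029. They passed over the tab and pushed the tub instead, which did no harm. I'll back out upward and measure the true tip height from the side camera.

```bash

python3 -m pendant '.01 0 -.1 0 0 0 0;.01 0 -.1 0 0 0 0;.14 0 0 0 0 0 0;.14 0 0 0 0 0 0;.14 0 0 0 0 0 0;.14 0 0 0 0 0 0;0 0 .1 0 0 0 0;0 0 .1 0 0 0 0;0 0 0 0 0 0 0;0 0 0 0 0 0 0'
python3 - <<'E'
from h import *
s=readout.get_state(); print(s['clock'],s['ee_pos'],s['ee_rot'],s['joints'],s['width'])
for n in('side','top'):
    im,d,K,D,T=cam(n); P=cloud(d,K,D,T); v,u=np.mgrid[:384,:512]
    Ti=np.linalg.inv(T); pp=s['ee_pos'][None]; print(n,'tcp px',cv2.projectPoints(pp@Ti[:3,:3].T+Ti[:3,3],np.zeros(3),np.zeros(3),K,D)[0].ravel().round(1))
    m=(abs(P[...,0]-s['ee_pos'][0])<.05)&(P[...,1]>.08)&(P[...,1]<.28)&(P[...,2]>.03)&(P[...,2]<.25)
    if n=='side':
        for r in range(135,190,2):
            q=P[r][m[r]]; 
            if len(q): print(r,u[r][m[r]][[0,-1]],(q.min(0)*1000).round(),(q.max(0)*1000).round())
        save('s2.png',cv2.resize(im[90:210,150:290],(700,600),interpolation=cv2.INTER_CUBIC))
E
```

```text
clock: 4.7
ee_pos: [0.4407, 0.176, 0.029]
ee_rot: [-180.0, 0.0, -177.0]
force: [-0.9, -0.4, -0.1]
width: 0.0007
finger_force: 0.0
4.7 [0.44068323 0.17599149 0.02901072] [-1.79983274e+02  5.78282920e-05 -1.77028918e+02] [ 7.59291975e+00  2.52401584e+01  1.06052042e+02 -2.21943954e-02
  4.87090921e+01 -8.53635162e+01] 0.0007151756872607979
side tcp px [213.3 175.9]
135 [198 220] [412. 130. 134.] [469. 253. 203.]
137 [200 220] [404. 130. 127.] [468. 254. 197.]
139 [200 218] [404. 131. 124.] [463. 250. 189.]
141 [200 220] [408. 131. 143.] [470. 204. 183.]
143 [200 221] [409. 132. 141.] [473. 194. 175.]
145 [200 221] [409. 132. 136.] [473. 186. 170.]
147 [200 221] [410. 126. 143.] [473. 167. 165.]
149 [200 222] [410. 115. 143.] [476. 155. 164.]
151 [200 222] [411. 102. 142.] [477. 145. 165.]
153 [199 222] [413.  93. 161.] [477. 100. 165.]
155 [199 222] [413.  81. 161.] [477.  89. 166.]
157 [199 223] [413.  80. 155.] [480.  85. 161.]
159 [199 223] [412.  80. 147.] [479.  88. 154.]
161 [199 223] [412.  80. 137.] [479.  93. 148.]
163 [200 223] [413.  85. 131.] [478.  92. 137.]
165 [200 223] [413.  86. 123.] [478.  95. 131.]
167 [200 215] [412.  84.  73.] [450. 160. 125.]
169 [210 215] [434. 159.  64.] [449. 163.  67.]
171 [210 210] [433. 167.  55.] [433. 167.  55.]
top tcp px [209.5 229.8]
```

View pics/s2.png

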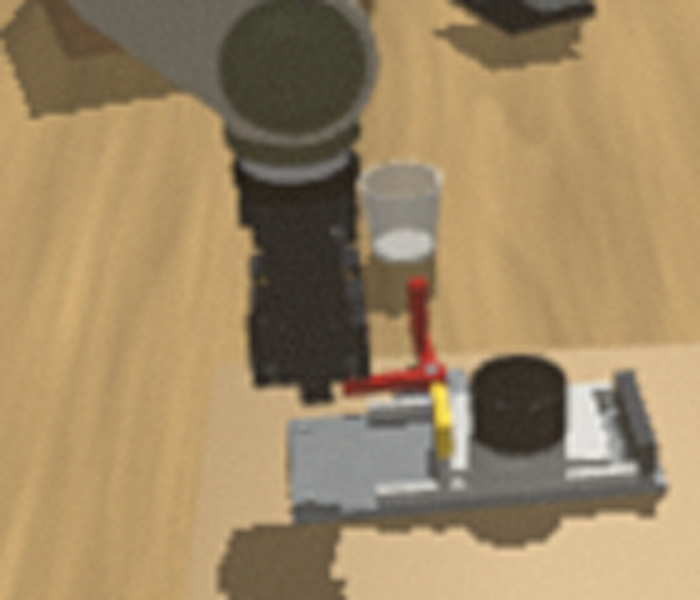

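The tip ends at crop (315,400), which is pixel (213,170), giving true z of about 0.057 against a readout of 0.029. The z readout is therefore about 28 mm too low, while x and y agree. The tub and tab are undisturbed. I'll lower by 29 mm more and push the tab.

```bash

python3 -m pendant '0 0 .1 0 0 0 0;0 0 .09 0 0 0 0;0 0 0 0 0 0 0;-.08 0 0 0 0 0 0;-.08 0 0 0 0 0 0;-.08 0 0 0 0 0 0;-.08 0 0 0 0 0 0;-.04 0 0 0 0 0 0;-.03 0 0 0 0 0 0'
python3 - <<'E'
from h import *
im,d,K,D,T=cam('side'); P=cloud(d,K,D,T); s=readout.get_state()
m=(abs(P[...,0]-s['ee_pos'][0])<.014)&(P[...,1]>.14)&(P[...,1]<.22)&(P[...,2]>.012)&(P[...,2]<.08)
for r in range(160,190,1):
    q=P[r][m[r]]
    if len(q): print(r,(q.min(0)*1000).round(),(q.max(0)*1000).round())
E
```

```text
clock: 5.55
ee_pos: [0.4998, 0.1793, 0.0012]
ee_rot: [180.0, 0.1, -177.0]
force: [0.7, -0.2, -0.5]
width: 0.0004
finger_force: 0.0
174 [492. 162.  29.] [514. 181.  43.]
175 [492. 161.  23.] [514. 184.  40.]
176 [491. 162.  17.] [514. 186.  35.]
```

```bash

python3 -m pendant '-.025 0 0 0 0 0 0;-.025 0 0 0 0 0 0'
python3 -m pendant '-.025 0 0 0 0 0 0;-.025 0 0 0 0 0 0'
python3 -m pendant '-.025 0 0 0 0 0 0;-.025 0 0 0 0 0 0'
```

```text
clock: 5.77
ee_pos: [0.5058, 0.1797, 0.0006]
ee_rot: [-180.0, -0.1, -177.0]
force: [-3.4, -0.2, 2.5]
width: 0.0003
finger_force: 1.6
clock: 5.93
ee_pos: [0.5136, 0.1802, 0.0005]
ee_rot: [180.0, -0.1, -177.0]
force: [-4.4, 0.0, 2.6]
width: 0.0005
finger_force: 1.6
clock: 6.1
ee_pos: [0.5177, 0.1805, 0.0002]
ee_rot: [-180.0, -0.6, -177.0]
force: [-38.1, -3.3, 30.9]
width: 0.0009
finger_force: 19.4
```

Force rose to 38 N at x = 0.5177, so the carriage is home against the stop. I back off, rise, and turn to grip the peg.

```bash

python3 -m pendant '.03 0 0 0 0 0 0;.1 0 0 0 0 0 0;0 0 -.1 0 0 1 40;0 0 -.1 0 0 1 40;0 0 -.1 0 0 1 40;0 0 -.1 0 0 1 40;0 0 0 0 0 1 40;0 0 0 0 0 1 40;0 0 0 0 0 1 40;0 0 0 0 0 1 40;0 0 0 0 0 1 40;0 0 0 0 0 1 40;0 0 0 0 0 1 40;0 0 0 0 0 1 40;0 0 0 0 0 1 40;0 0 0 0 0 1 40;0 0 0 0 0 1 40;0 0 0 0 0 1 40;0 0 0 0 0 1 40;0 0 0 0 0 1 40' 10
python3 - <<'E'
from h import *
go(.5075,.308,.052,96.5)
for n in('side','top'):
    im,d,K,D,T=cam(n); P=cloud(d,K,D,T); H,S,V=cv2.split(cv2.cvtColor(im,cv2.COLOR_RGB2HSV))
    box=np.zeros((384,512),bool)
    if n=='top': box[195:240,160:200]=1
    else: box[120:180,200:260]=1
    m=((H<5)|(H>174))&(S>150)&(V>60)&box
    q=P[m]; q=q[np.isfinite(q[:,2])]; t=q[q[:,2]>.04]; print(n,len(q),'peg',t.mean(0).round(4),len(t),'arms',q[q[:,2]<.035].mean(0).round(3), 'ext',q.min(0).round(3),q.max(0).round(3))
    yl=(H>18)&(H<35)&(S>150)&(V>100); yl[:,:200]=0; yl[:,250:]=0; yl[:150]=0;yl[230:]=0
    y=P[yl]; print('tab',np.nanmedian(y,0).round(4),len(y))
    bl=(V<40)&box if 0 else (V<42); bl[:195]=0; bl[215:]=0; bl[:,195:]&=True; bl[:,:195]=0; bl[:,222:]=0
    if n=='top':
        c,l,st,ce=cv2.connectedComponentsWithStats(bl.astype(np.uint8)); i=1+st[1:,4].argmax(); print('tub',st[i],plane([ce[i]],.06,K,D,T))
E
```

```text
clock: 7.77
ee_pos: [0.5025, 0.1793, 0.0605]
ee_rot: [179.9, 0.0, 110.8]
force: [0.3, 0.5, 0.5]
width: 0.0401
finger_force: 0.0
t 7.77 pos [0.5025 0.1793 0.0605] rot [1.7994e+02 2.0000e-02 1.1077e+02] w 0.0401 F [0.3 0.5 0.5] ff 0.0
turn(deg,tool) [ 0.06  0.02 14.27] shares total [0.849 0.13  0.056]
side 91 peg [0.5086 0.3039 0.0529] 15 arms [0.497 0.257 0.02 ] ext [0.458 0.239 0.013] [0.522 0.315 0.059]
tab [0.5335 0.1657 0.0421] 30
top 6 peg [0.5053 0.307  0.0599] 5 arms [0.456 0.247 0.021] ext [0.456 0.247 0.021] [0.507 0.31  0.064]
tab [nan nan nan] 0
tub [217 196   5  19  56] [[0.52627035 0.1365313  0.06      ]]
  return np.nanmean(a, axis, out=out, keepdims=keepdims)
```

```bash

python3 -m pendant '0 0 0 0 0 1 40;0 0 0 0 0 1 40;0 0 0 0 0 1 40;0 0 0 0 0 .57 40;.167 .026 0 0 0 0 40;.167 .026 0 0 0 0 40;.167 .026 0 0 0 0 40;.167 .026 0 0 0 0 40;.167 .026 0 0 0 0 40;0 0 0 0 0 0 40;0 0 .13 0 0 0 40;0 0 .13 0 0 0 40;0 0 .12 0 0 0 40;0 0 0 0 0 0 40'
python3 -m pendant '0 0 0 0 0 0 8;0 0 0 0 0 0 8;0 0 0 0 0 0 8;0 0 0 0 0 0 8;0 0 0 0 0 0 8;0 0 0 0 0 0 8;0 0 0 0 0 0 8' 10
```

```text
clock: 9.03
ee_pos: [0.505, 0.3048, 0.0002]
ee_rot: [-179.7, 0.1, 96.8]
force: [-0.3, -0.2, -1.0]
width: 0.04
finger_force: 0.0
clock: 9.62
ee_pos: [0.5072, 0.3063, 0.0043]
ee_rot: [179.9, -0.0, 96.7]
force: [0.5, -0.1, 6.4]
width: 0.0135
finger_force: 10.0
```

```bash

python3 -m pendant '0 0 -.027 0 0 0 8;0 0 0 0 0 0 8;-.001 -.0256 0 0 0 -1 8;-.001 -.0256 0 0 0 -1 8;-.001 -.0256 0 0 0 -1 8;-.001 -.0256 0 0 0 -1 8;-.001 -.0256 0 0 0 -1 8'
python3 -m pendant '-.001 -.0256 0 0 0 -1 8;-.001 -.0256 0 0 0 -1 8;-.001 -.0256 0 0 0 -1 8;-.001 -.0256 0 0 0 -1 8;-.001 -.0256 0 0 0 -1 8;0 0 0 0 0 0 8'
```

```text
clock: 10.2
ee_pos: [0.488, 0.2997, 0.0066]
ee_rot: [-179.9, 0.0, 116.9]
force: [5.3, -4.4, -10.4]
width: 0.0135
finger_force: 10.0
clock: 10.7
ee_pos: [0.4733, 0.2877, 0.0067]
ee_rot: [-179.9, 0.1, 136.9]
force: [5.9, -5.7, -12.5]
width: 0.014
finger_force: 10.0
```

```bash

python3 -m pendant '-.001 -.0256 .008 0 0 -1 8;-.001 -.0256 0 0 0 -1 8;-.001 -.0256 0 0 0 -1 8;-.001 -.0256 0 0 0 -1 8;-.001 -.0256 0 0 0 -1 8;-.001 -.0256 0 0 0 -1 8;-.001 -.0256 0 0 0 -1 8;-.001 -.0256 0 0 0 -1 8'
python3 -m pendant '-.001 -.0256 0 0 0 -1 8;-.001 -.0256 0 0 0 -1 8'
python3 -m pendant '-.001 -.0256 0 0 0 -1 8;-.001 -.0256 0 0 0 -1 8'
```

```text
clock: 11.37
ee_pos: [0.4619, 0.2618, 0.0067]
ee_rot: [179.9, 0.3, 168.9]
force: [12.6, -1.2, -10.4]
width: 0.0134
finger_force: 10.0
clock: 11.53
ee_pos: [0.4611, 0.2544, 0.0068]
ee_rot: [179.9, 0.4, 176.9]
force: [13.1, 1.4, -10.1]
width: 0.0138
finger_force: 10.0
clock: 11.7
ee_pos: [0.4613, 0.2486, 0.0071]
ee_rot: [179.7, 0.5, -175.2]
force: [8.8, 21.4, -9.7]
width: 0.0172
finger_force: 10.0
```

```bash

python3 -m pendant '0 -.015 0 0 0 0 8;0 0 0 0 0 0 8'
python3 -m pendant '0 .02 0 0 0 0 40;0 0 0 0 0 0 40;0 0 0 0 0 0 40;0 0 0 0 0 0 40;0 0 -.2 0 0 0 40;0 0 -.2 0 0 0 40;0 0 -.2 0 0 0 40;.25 0 0 0 0 0 40;.25 0 0 0 0 0 40;.25 0 0 0 0 0 40'
python3 - <<'E'
from h import *
go(.5215,-.2292,.05,183)
im,d,K,D,T=cam('top'); a=cv2.resize(im[160:250,160:250],(400,400),interpolation=cv2.INTER_CUBIC); np.savez('top1.npz',im=im,d=d,K=K,D=D,T=T)
im,d,K,D,T=cam('side'); b=cv2.resize(im[130:210,195:295],(400,400),interpolation=cv2.INTER_CUBIC); np.savez('side1.npz',im=im,d=d,K=K,D=D,T=T)
save('l1.png',np.hstack([a,b]))
E
```

```text
clock: 11.87
ee_pos: [0.4613, 0.2471, 0.0071]
ee_rot: [179.7, 0.5, -175.4]
force: [10.2, 21.4, -10.4]
width: 0.0207
finger_force: 10.0
clock: 12.7
ee_pos: [0.3448, 0.2377, 0.0964]
ee_rot: [180.0, 0.0, -175.3]
force: [0.9, 1.3, 0.6]
width: 0.0399
finger_force: 0.0
t 12.7 pos [0.3448 0.2377 0.0964] rot [ 1.8000e+02  3.0000e-02 -1.7534e+02] w 0.0399 F [0.9 1.3 0.6] ff 0.0
turn(deg,tool) [0.   0.03 1.66] shares total [-1.013 -3.17   0.309]
```

View pics/l1.png

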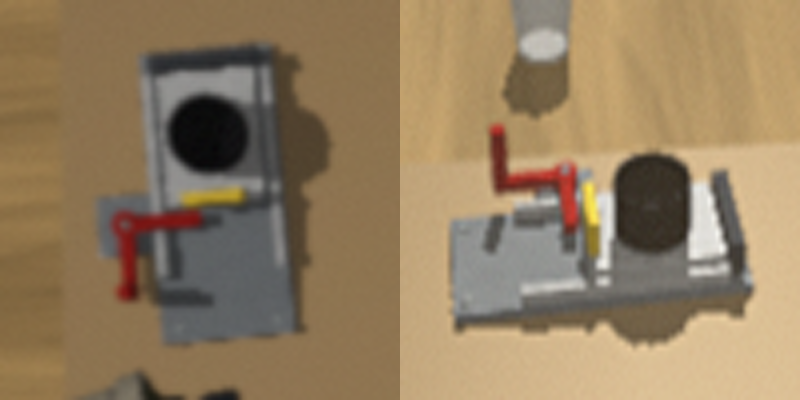

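The latch blocking arm lies straight behind the yellow tab in both views, with the peg on the -x side, so it is locked. Next I hover over the lid to locate it and re-measure the fingertip height.

```bash

python3 -m pendant '-.078 -.244 0 0 0 .42 50;-.078 -.244 .016 0 0 0 50;-.078 -.244 .016 0 0 0 50;-.078 -.244 .016 0 0 0 50;-.078 -.244 .016 0 0 0 50;-.078 -.244 .016 0 0 0 50;-.078 -.244 .016 0 0 0 50;-.078 -.244 .016 0 0 0 50;-.078 -.244 .016 0 0 0 50;-.078 -.244 .016 0 0 0 50;-.078 -.244 .016 0 0 0 50;-.078 -.244 .016 0 0 0 50;-.078 -.244 .016 0 0 0 50;0 0 0 0 0 0 50;0 0 0 0 0 0 50'
python3 - <<'E'
from h import *
go(.522,-.229,.06,183)
z=np.load('top1.npz'); im,d,K,D,T=[z[k] for k in('im','d','K','D','T')]
V=im.max(2); m=(V<42).astype(np.uint8); m[:178]=0;m[205:]=0;m[:,:195]=0;m[:,218:]=0
c=max(cv2.findContours(m,0,2)[0],key=cv2.contourArea); (x,y),ax,a=cv2.fitEllipse(c); print('tub top px',x,y,ax,plane([(x,y)],.06,K,D,T))
Q=cloud(d,K,D,T)[178:206,195:218].reshape(-1,3); r=Q[(Q[:,2]>.05)&(Q[:,2]<.07)]; print('rim pts',len(r),r.min(0),r.max(0))
z=np.load('side1.npz'); im,d,K,D,T=[z[k] for k in('im','d','K','D','T')]
Q=cloud(d,K,D,T); r=Q[150:190,240:270].reshape(-1,3); r=r[(r[:,2]>.056)]; print('side rim',len(r),r.min(0).round(4),r.max(0).round(4),((r.min(0)+r.max(0))/2).round(4))
s=readout.get_state()
im,d,K,D,T=cam('side'); P=cloud(d,K,D,T); np.savez('side2.npz',im=im,d=d,K=K,D=D,T=T)
m=(abs(P[...,0]-s['ee_pos'][0])<.05)&(abs(P[...,1]-s['ee_pos'][1])<.07)&(P[...,2]>.06)&(P[...,2]<.2)
for r in range(200,290,3):
    q=P[r][m[r]]
    if len(q): print(r,np.where(m[r])[0][[0,-1]],(q.min(0)*1000).round(),(q.max(0)*1000).round())
save('s3.png',cv2.resize(im[190:310,180:320],(700,600),interpolation=cv2.INTER_CUBIC))
E
```

```text
clock: 14.05
ee_pos: [0.5242, -0.2303, 0.0668]
ee_rot: [180.0, -0.0, -177.1]
force: [-0.3, 0.4, 0.1]
width: 0.0499
finger_force: 0.0
t 14.05 pos [ 0.5242 -0.2303  0.0668] rot [ 1.7999e+02 -2.0000e-02 -1.7712e+02] w 0.0499 F [-0.3  0.4  0.1] ff 0.0
turn(deg,tool) [ 0.01 -0.02 -0.12] shares total [0.014 0.009 0.045]
tub top px 206.57179260253906 189.86770629882812 (15.857630729675293, 16.966699600219727) [[0.58141976 0.18044978 0.06      ]]
rim pts 54 [0.53120096 0.15377341 0.05018684] [0.61373023 0.21457701 0.06721842]
side rim 29 [0.5529 0.1497 0.056 ] [0.6146 0.2095 0.059 ] [0.5838 0.1796 0.0575]
218 [227 257] [ 490. -200.  170.] [ 555. -198.  176.]
221 [227 255] [ 489. -212.  168.] [ 550. -200.  177.]
224 [231 232] [ 498. -219.  175.] [ 500. -218.  176.]
227 [231 232] [ 498. -230.  176.] [ 500. -228.  177.]
230 [231 233] [ 498. -239.  173.] [ 502. -235.  176.]
233 [232 255] [ 500. -275.  177.] [ 546. -248.  200.]
236 [232 261] [ 499. -280.  174.] [ 558. -254.  199.]
239 [229 262] [ 494. -277.  181.] [ 560. -270.  185.]
242 [229 233] [ 493. -297.  183.] [ 502. -280.  200.]
263 [249 250] [ 532. -270.  105.] [ 535. -269.  106.]
266 [242 245] [ 517. -272.   61.] [ 524. -237.  100.]
```

View pics/s3.png

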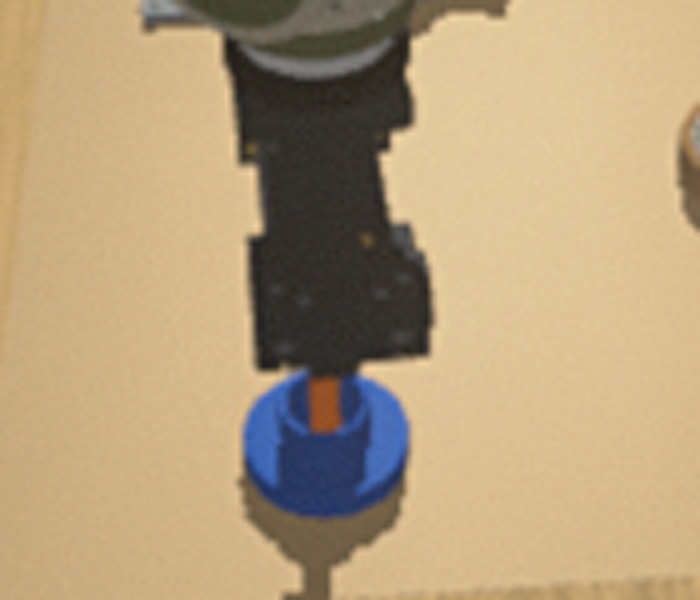

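The orange post at crop (325,400) lies under the fingers. The front fingertip ends at crop y ≈ 375 with true z ≈ 0.100 against 0.067 reported, so the z offset is about +0.03. I descend to reported 0.015 and grip the post.

```bash

python3 -m pendant '.014 .009 .1 0 0 0 50;0 0 .1 0 0 0 50;0 0 .1 0 0 0 50;0 0 .045 0 0 0 50;0 0 0 0 0 0 50'
python3 -m pendant '0 0 0 0 0 0 8;0 0 0 0 0 0 8;0 0 0 0 0 0 8;0 0 0 0 0 0 8;0 0 0 0 0 0 8;0 0 0 0 0 0 8' 15
python3 -m pendant '0 0 0 0 0 0 8;0 0 0 0 0 0 8' 35
```

```text
clock: 14.52
ee_pos: [0.5214, -0.2259, 0.0147]
ee_rot: [179.9, -0.1, -176.9]
force: [-0.0, 0.9, 0.2]
width: 0.0497
finger_force: 0.0
clock: 15.02
ee_pos: [0.5222, -0.2275, 0.016]
ee_rot: [-180.0, 0.0, -177.0]
force: [-0.5, 1.0, -2.8]
width: 0.0135
finger_force: 15.0
clock: 15.18
ee_pos: [0.5222, -0.2274, 0.0159]
ee_rot: [-180.0, 0.0, -177.0]
force: [-0.8, -0.8, 1.4]
width: 0.013
finger_force: 35.0
```

```bash

python3 -m pendant '0 0 -.04 0 0 0 8;0 0 -.08 0 0 0 8;0 0 -.12 0 0 0 8;0 0 -.12 0 0 0 8;0 0 -.12 0 0 0 8;0 0 -.08 0 0 0 8;0 0 -.04 0 0 0 8;0 0 0 0 0 0 8;0 0 0 0 0 0 8'
python3 - <<'E'
from h import *
im,d,K,D,T=cam('side'); s=readout.get_state(); print(s['ee_pos'],s['force'],s['width']); P=cloud(d,K,D,T)
H,S,V=cv2.split(cv2.cvtColor(im,cv2.COLOR_RGB2HSV)); m=(H>100)&(H<130)&(S>150)&(V>60)&(P[...,0]<.6)&(P[...,0]>.45)&(P[...,1]>-.3)
q=P[m]; print(len(q),q.min(0).round(3),q.max(0).round(3)); o=(H>3)&(H<14)&(S>170)&(V>100); q=P[o&(P[...,1]>-.3)]; print('orange',len(q),np.nanmin(q,0),np.nanmax(q,0))
save('s4.png',cv2.resize(im[190:310,180:320],(700,600),interpolation=cv2.INTER_CUBIC))
E
```

```text
clock: 15.93
ee_pos: [0.5219, -0.2271, 0.1056]
ee_rot: [180.0, -0.0, -177.0]
force: [0.0, 1.1, -3.2]
width: 0.0128
finger_force: 35.0
[ 0.52168204 -0.22700436  0.10508832] [ 0.27235335  0.10141769 -1.45129215] 0.012870731923112222
59 [ 0.485 -0.268  0.1  ] [ 0.559 -0.224  0.115]
orange 198 [-0.73477736  0.88890406 -0.00122454] [-0.42642473  1.60573769  0.17592208]
```

View pics/s4.png

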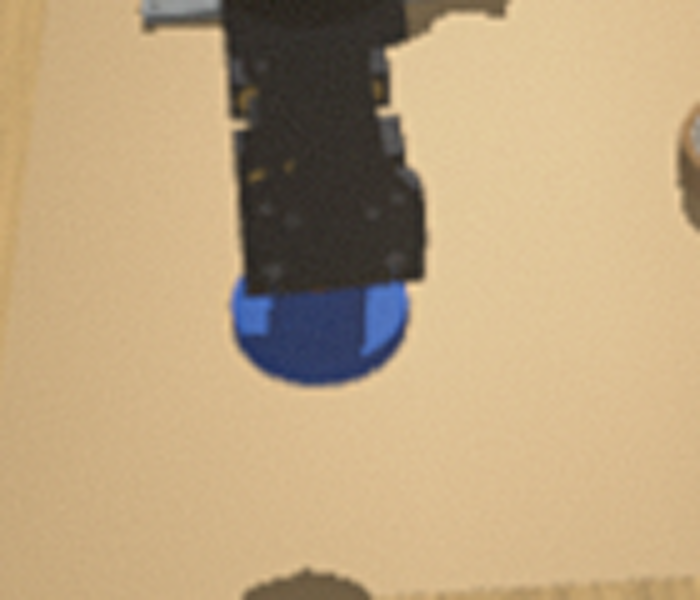

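Both lifted together and level: the blue disc at crop (320,335) still rests on the held lid, centred on the TCP. I carry it to above the tub.

```bash

python3 -m pendant '-.01 .05 0 0 0 0 8;-.02 .1 0 0 0 0 8;-.03 .15 0 0 0 0 8;-.035 .17 0 0 0 0 8;-.035 .17 0 0 0 0 8;-.035 .17 0 0 0 0 8;-.035 .17 0 0 0 0 8;-.035 .17 0 0 0 0 8;-.035 .17 0 0 0 0 8;-.035 .17 0 0 0 0 8;-.035 .17 0 0 0 0 8;-.035 .17 0 0 0 0 8;-.035 .17 0 0 0 0 8;-.035 .17 0 0 0 0 8;-.035 .17 0 0 0 0 8;-.035 .17 0 0 0 0 8;-.02 .1 0 0 0 0 8;-.013 .06 0 0 0 0 8;-.003 .02 0 0 0 0 8;0 0 0 0 0 0 8'
python3 -m pendant '0 0 0 0 0 0 8;0 0 0 0 0 0 8;0 0 0 0 0 0 8;0 0 0 0 0 0 8'
cat > look.py <<'E'
from h import *
go(.583,.18,.066)
im,d,K,D,T=cam('side'); P=cloud(d,K,D,T); H,S,V=cv2.split(cv2.cvtColor(im,cv2.COLOR_RGB2HSV))
m=(H>100)&(H<130)&(S>150)&(V>50)&(P[...,1]>.05)&(P[...,0]<.7)&(P[...,2]>.02); q=P[m]; print('blue',len(q),q.min(0).round(4),q.max(0).round(4))
m=(V<60)&(P[...,2]>.024)&(P[...,2]<.058)&(abs(P[...,0]-.583)<.04)&(abs(P[...,1]-.17)<.04)
v,u=np.where(m); q=P[m]; print('tub',len(q),'x mid',((q[:,0].min()+q[:,0].max())/2).round(4),q.min(0).round(4),q.max(0).round(4))
A=np.c_[2*q[:,:2],np.ones(len(q))]; s=np.linalg.lstsq(A,(q[:,:2]**2).sum(1),rcond=None)[0]; print('tub circle',s[:2].round(4),np.sqrt(s[2]+s[0]**2+s[1]**2).round(4))
m=(H>100)&(H<130)&(S>150)&(P[...,1]>.05)&(P[...,0]<.7)&(P[...,2]>.02); 
np.save('lk.npy',P)
E
python3 look.py
```

```text
clock: 17.65
ee_pos: [0.5828, 0.1806, 0.1053]
ee_rot: [-180.0, -0.0, -176.9]
force: [-0.7, -0.5, -1.5]
width: 0.0129
finger_force: 35.0
clock: 17.98
ee_pos: [0.5834, 0.1794, 0.1058]
ee_rot: [-180.0, 0.0, -177.0]
force: [-0.1, 0.1, -1.3]
width: 0.0128
finger_force: 35.0
t 17.98 pos [0.5834 0.1794 0.1058] rot [-180.      0.   -177.03] w 0.0128 F [-0.1  0.1 -1.3] ff 35.0
turn(deg,tool) [0. 0. 0.] shares total [0.002 0.004 0.265]
blue 25 [0.5479 0.1609 0.1037] [0.62   0.2    0.1078]
tub 229 x mid 0.5836 [0.5553 0.1452 0.0243] [0.6119 0.21   0.0579]
tub circle [0.5829 0.1804] 0.0301
```

Tub fit centre is (0.583, 0.180) and the lid is over it at (0.5835, 0.1795). I lower gently.

```bash

python3 -m pendant '.002 .004 .05 0 0 0 8;0 0 .05 0 0 0 8;0 0 .05 0 0 0 8;0 0 .03 0 0 0 8;0 0 .015 0 0 0 8;0 0 0 0 0 0 8'
python3 -m pendant '0 0 .015 0 0 0 8;0 0 .015 0 0 0 8;0 0 0 0 0 0 8'
python3 -m pendant '0 0 .015 0 0 0 8;0 0 .01 0 0 0 8;0 0 0 0 0 0 8'
```

```text
clock: 18.53
ee_pos: [0.5827, 0.1806, 0.0757]
ee_rot: [-180.0, -0.1, -177.0]
force: [0.3, 0.3, -1.7]
width: 0.0129
finger_force: 35.0
clock: 18.78
ee_pos: [0.5838, 0.1812, 0.0731]
ee_rot: [179.9, 0.2, -177.0]
force: [-1.5, 2.7, 4.6]
width: 0.0129
finger_force: 35.0
clock: 19.03
ee_pos: [0.5836, 0.1816, 0.0692]
ee_rot: [179.9, 0.1, -177.0]
force: [0.9, 6.2, -0.1]
width: 0.0128
finger_force: 35.1
```

```bash

python3 -m pendant '0 .008 0 0 0 0 8;0 0 0 0 0 0 8'
python3 -m pendant '0 0 .01 0 0 0 8;0 0 .008 0 0 0 8;0 0 0 0 0 0 8'
```

```text
clock: 19.2
ee_pos: [0.5831, 0.1821, 0.0682]
ee_rot: [180.0, 0.0, -177.0]
force: [0.7, 3.9, -0.1]
width: 0.013
finger_force: 35.0
clock: 19.45
ee_pos: [0.5832, 0.182, 0.0657]
ee_rot: [180.0, 0.1, -177.0]
force: [1.5, 4.9, 2.0]
width: 0.0128
finger_force: 35.0
```

```bash

python3 -m pendant '0 .004 .01 0 0 0 8;0 0 0 0 0 0 8'
python3 -m pendant '0 0 .008 0 0 0 8;0 0 0 0 0 0 8'
```

```text
clock: 19.62
ee_pos: [0.5837, 0.1822, 0.0656]
ee_rot: [-180.0, 0.1, -177.0]
force: [-1.7, 1.6, 11.1]
width: 0.013
finger_force: 35.0
clock: 19.78
ee_pos: [0.5839, 0.1822, 0.0655]
ee_rot: [-180.0, 0.2, -177.0]
force: [-4.8, 0.7, 19.8]
width: 0.0126
finger_force: 35.0
```

It seated: z stops hard at 0.0655 (0.0659 expected) and force rises to 20 N. I unload, release the post, open wide and lower around the collar.

```bash

python3 -m pendant '0 0 -.015 0 0 0 8;0 0 0 0 0 0 14;0 0 0 0 0 0 20;0 0 0 0 0 0 70;0 0 0 0 0 0 70;0 0 0 0 0 0 70;0 0 0 0 0 0 70;0 0 0 0 0 0 70'
python3 -m pendant '0 0 .04 0 0 0 70;0 0 .04 0 0 0 70;0 0 .04 0 0 0 70;0 0 .02 0 0 0 70;0 0 0 0 0 0 70'
python3 look.py
python3 -c "
from h import *
im=cam('side')[0];save('s5.png',cv2.resize(im[110:210,200:320],(720,600),interpolation=cv2.INTER_CUBIC))"
```

```text
clock: 20.45
ee_pos: [0.5828, 0.1823, 0.0649]
ee_rot: [-180.0, -0.0, -177.0]
force: [-0.3, 0.0, -0.2]
width: 0.0513
finger_force: 0.0
clock: 20.87
ee_pos: [0.5823, 0.1823, 0.0429]
ee_rot: [-180.0, -0.1, -177.0]
force: [0.7, -0.0, -0.0]
width: 0.0701
finger_force: 0.0
t 20.87 pos [0.5823 0.1823 0.0429] rot [-1.7999e+02 -1.1000e-01 -1.7698e+02] w 0.0701 F [ 0.7 -0.  -0. ] ff 0.0
turn(deg,tool) [0. 0. 0.] shares total [-0.003 -0.016 -0.154]
blue 11 [0.5507 0.1821 0.0648] [0.6178 0.1985 0.066 ]
tub 89 x mid 0.5828 [0.5554 0.1407 0.0244] [0.6103 0.1679 0.0522]
tub circle [0.5825 0.1751] 0.0262
```

View pics/s5.png

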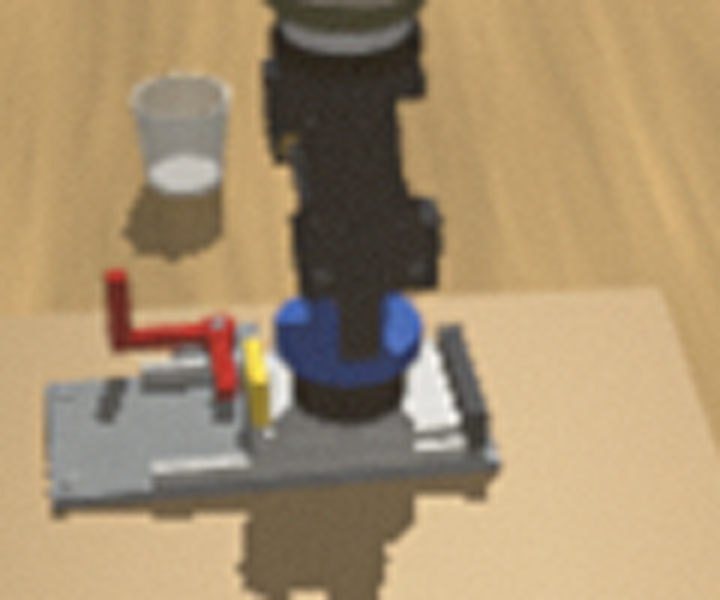

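The cover sits low and level on the tub at crop (348,335), the latch is still locked, and the front finger is beside the collar. I close on the collar and lift straight up.

```bash

python3 -m pendant '0 0 0 0 0 0 36;0 0 0 0 0 0 36;0 0 0 0 0 0 36;0 0 0 0 0 0 36;0 0 0 0 0 0 36;0 0 0 0 0 0 36' 20
python3 -m pendant '0 0 -.02 0 0 0 36;0 0 -.03 0 0 0 36;0 0 -.03 0 0 0 36;0 0 -.03 0 0 0 36;0 0 0 0 0 0 36'
```

```text
clock: 21.47
ee_pos: [0.583, 0.1824, 0.0442]
ee_rot: [180.0, 0.0, -177.0]
force: [-1.1, 0.3, 1.7]
width: 0.0436
finger_force: 20.0
clock: 21.88
ee_pos: [0.5835, 0.1825, 0.0618]
ee_rot: [180.0, 0.1, -177.0]
force: [-0.0, 0.5, -1.1]
width: 0.0436
finger_force: 20.0
```

```bash

python3 -m pendant '0 0 -.03 0 0 0 36;0 0 -.05 0 0 0 36;0 0 -.06 0 0 0 36;0 0 -.06 0 0 0 36;0 0 -.06 0 0 0 36;0 0 -.06 0 0 0 36;0 0 -.06 0 0 0 36;0 0 -.06 0 0 0 36;0 0 -.06 0 0 0 36;0 0 -.06 0 0 0 36;0 0 -.05 0 0 0 36;0 0 -.02 0 0 0 36;0 0 0 0 0 0 36;0 0 0 0 0 0 36'
python3 - <<'E'
from h import *
go(.583,.18,.066)
im,d,K,D,T=cam('side'); P=cloud(d,K,D,T); H,S,V=cv2.split(cv2.cvtColor(im,cv2.COLOR_RGB2HSV))
for k,m in(('blue',(H>100)&(H<130)&(S>150)&(V>50)),('orange',(H>3)&(H<14)&(S>170)&(V>90))):
    m=m&(P[...,1]>.1)&(P[...,1]<.25)&(P[...,0]<.7)&(P[...,0]>.5)&(P[...,2]>.03); q=P[m]; print(k,len(q),q.min(0).round(4),q.max(0).round(4))
save('s6.png',cv2.resize(im[90:210,200:330],(720,600),interpolation=cv2.INTER_CUBIC))
E
```

```text
clock: 23.05
ee_pos: [0.5828, 0.1824, 0.1548]
ee_rot: [-180.0, -0.0, -177.0]
force: [0.0, -0.2, -1.0]
width: 0.0438
finger_force: 20.0
t 23.05 pos [0.5828 0.1824 0.1548] rot [-1.8000e+02 -2.0000e-02 -1.7698e+02] w 0.0438 F [ 0.  -0.2 -1. ] ff 20.0
turn(deg,tool) [0. 0. 0.] shares total [-0.001 -0.016  0.592]
blue 18 [0.5503 0.1702 0.1737] [0.6196 0.2045 0.1771]
orange 197 [0.5559 0.147  0.0567] [0.6121 0.2096 0.1159]
```

View pics/s6.png

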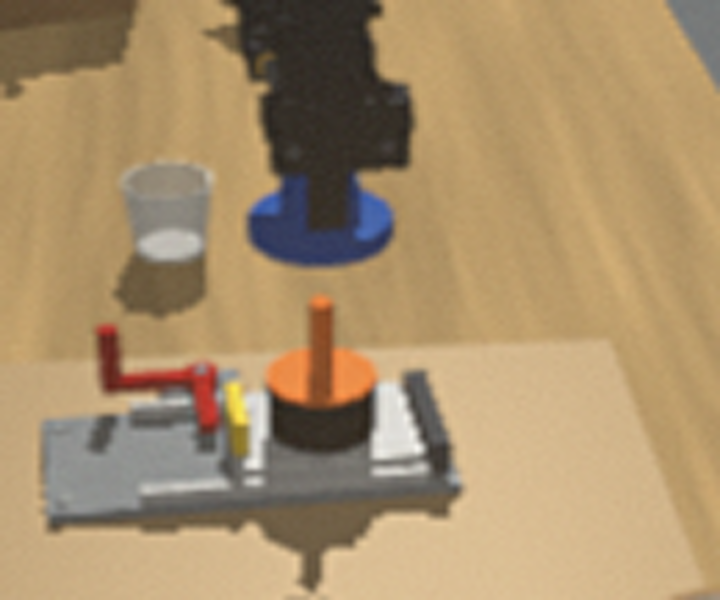

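The inner lid is seated flat in the tub (flange at crop (320,378), post top z ≈ 0.117). The cover is level about 45 mm above it, the latch is locked, and the clock is at 23 s. I'll hand it in.

```bash
python3 -c "
from rig import ticket
print(ticket.sign_off())"
```

```text
the job is handed in; nothing more can be done
None
```

The job is done and handed in at about 23 s: the carriage is home and latched, the inner lid is seated in the tub, and the gripper holds the blue dust cover level about 45 mm above the post. On the first push the fingers passed over the tab and moved the tub instead, because the height readout was about 3 cm low. I corrected for that and pushed the tab until it hit the stop.

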